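# Flip open the label printer for a roll change

### The job

The label printer on the packing desk needs a new roll: open it. Press its release key with a fingertip so that the cover pops ajar, then put a fingertip under the cover's front lip and tip the cover back past upright until it rests wide open by itself. Work with light touches: do not pinch the cover, do not lift, tilt or shift the printer, and leave everything else on the desk where it is.

Things in the scene. Friction and masses are not known exactly. Their poses are not given: they have to be found in the camera images.
- printer: light grey label printer, darker cover, 190 deep (its x) x 190 wide (y) x 150 mm high, loose on rubber feet, 2 kg. Origin: centre of underside; front (label mouth) faces its -x. The cover spans y -52 to +94 mm over all the depth; at y -95 to -55 mm stands a fixed control column, 150 high, with the release key. Front wall 96 mm high; the roll well inside is empty above 80 mm
- cover (a joint): cover angle about its rear hinge, rad: 0 shut, held by a catch; about 0.4 popped ajar on a spring pin once the key has been pressed; 1.92 its open stop, leaning back. Hollow shell, 0.26 kg, free hinge: let go below about 1.2 it falls back to ajar (it does not latch again), beyond about 1.3 it falls open and stays. Raising it takes under 2 N at the lip
- cover_lip (a point): middle of the cover's front lip, lower front edge; moves with the cover. 192 mm from the hinge axis and level with it when shut, 7 mm in front of the front wall. Lip 4 thick, 140 mm wide. Axes: x to the hinge, y along it, z out of the cover's top. The cover's front rises 14 mm, then slopes back at 36 deg to a top 48 mm up. Under it, 24 mm in, a roller hangs 5 mm below the lip
- cover_hinge (a point): point on the hinge axis midway along it, fixed in the printer: 90 mm behind the printer's centre, 21 mm to its left (+y), 102 mm high. Axes are the printer's: the hinge runs along y; as the cover opens its lip goes up and then towards the printer's +x (the back). The spring pin comes up 40 mm in front of the hinge, 76 mm to the left of the printer's middle, to 118 mm high
- release (a joint): travel of the release key, m: 0 up, 0.0055 fully down. It springs back when let go; 2 N moves it, 5 N holds it fully down. The catch lets go once it is about 3 mm down, and the cover rises in under 0.5 s
- release_top (a point): centre of the top of the release key: dark rectangular key, 34 (printer x) x 26 mm (y), 8.5 mm proud of the control column, 158.5 mm above the desk; press straight down. The cover's edge is 22 mm to its left (+y), at the column's height: keep off it so that the cover can rise. The small flush disc behind it is a feed pad, not used
- label_roll: new roll of white labels standing on end, diameter 100, height 104 mm, beside the printer's left; leave alone. Origin: centre of its underside
- scanner: hand scanner in its desk cradle, 85 x 75 mm foot, 175 mm high, beside the printer's right; leave alone. Origin: centre of its underside
- cutter: blue box cutter lying flat, 140 x 24 x 18 mm, in front of the printer's right; leave alone. Origin: centre of its underside
- door_knob: returned ceramic furniture knob standing face up on its foot, diameter 38, height 56 mm with its threaded stud, in front of the printer's left; leave alone. Origin: centre of its underside
- mouse: black computer mouse, 105 x 58 x 35 mm; leave alone. Origin: centre of its underside
- spray: white spray bottle, diameter 78, height 215 mm; leave alone. Origin: centre of its underside
- tape_roll: brown roll of parcel tape lying flat, diameter 110, height 48 mm; leave alone. Origin: centre of its underside
- marker: black marker pen lying flat, 131 mm long, 17 mm thick; leave alone. Origin: centre of its underside

How it is judged:
By the outcome, as a careful person would: the job done as asked, in the order asked, and still so for the second after the job is handed in, with the robot touching nothing.
It also fails if it takes over 51 s, if anything falls off the work surface, if the arm or the gripper's body presses on something with over 40 N, if the wrist force passes 120 N, or if a joint passes its speed limit or range.

### The arm

A 6-joint arm with a two-finger parallel gripper is mounted at the origin on the work surface. World frame = base frame: x ahead of the robot, y to its left, z up, the work surface at z = 0. Lengths are in mm, angles in rad, forces in N, time in s.
With the tool pointing down it reaches from about 325 to 875 mm from the base axis. Payload 4.4 kg.
Tool frame: the origin (TCP) lies on the centre line of the jaws, within the pads' length; the fingertips stand ahead of it and the grasp point (between the pads) lies 6 mm ahead of it (ctrl.tcp_to_tips is the z of the fingertips in the tool frame, in mm); z points along the fingers, y is the line along which they close (so a half turn about z gives the same grasp; the last joint's range is limited). The gripper opens to 85 mm and grips with 20 to 120 N. Pads are 22 mm wide; open, the fingers measure 114 mm over their backs; the gripper's body (76 mm by 85 mm) begins 54 mm behind the grasp point. The pads swing forward as they close: fully open they stand 13 mm farther back than shut.
Start: joints at [-0.15, 0.207, 1.542, -0, 1.393, -0.15], TCP at [575.002, -0.012, 256.282] pointing down, gripper open.
Joint ranges: [-2.73, 2.73], [-0.86, 2.22], [0.23, 2.46], [-1.11, 4.25], [0.08, 2.63], [-2.82, 2.82]. Speed limits (rad/s): [2.79, 2.79, 3.14, 3.14, 3.14, 3.14].

### API

Orientations are given as a 3x3 rotation matrix whose columns are the frame's x, y, z axes.
In Python, from plant import ctrl, sensors, optics gives the robot as it stands. Calls block until the motion is done:
- ctrl.move_ptp(position, orientation): joint-space move of the TCP to a pose.
- ctrl.move_l(position, rot=None, vel=150, threshold=None): straight line of the TCP; rot=None keeps the orientation; vel is the mean speed in mm/s. With threshold (N) it stops when the force on the tool has changed by that much, and returns True; else False.
- ctrl.set_joints(angles): joint-space move.
- ctrl.gripper_to(opening, force=None): finger opening in mm; force is the grip in N (None keeps the last); returns when the fingers have stopped.
- ctrl.hold(seconds).
- ctrl.solve_ik(position, orientation): joint angles nearest the present ones, or None.
- sensors.read_state(): the state.
- optics.grab_frame(name): name is "scene" or "side" or "wrist"; returns (picture, depth): 480x640x3 uint8, red, green, blue; 480x640 float32, mm along the optical axis (not along the pixel's ray), 0 where there is no reading.
- optics.camera_params(name): a dict with "mtx" (3x3 intrinsics, pixels), "R" (3x3) and "t" (3): a world point X has camera coordinates R X + t; the wrist camera has in their place "T_tool_cam" (4x4, takes a point from camera to tool coordinates, whose origin is the TCP and whose axes are the flange's). Camera axes: x right, y down, z forward; pixel columns grow to the right and rows downward; lengths in mm; the calibration is good to about 2 mm. A picture is of the moment at which its call begins: read the wrist's pose just before it. camera_params takes no time and is no camera call.
A pose or a line that the arm cannot do raises ctrl.MotionError and nothing moves.
- ctrl.finish_job(): hands the job in; it is judged then, once.
The state is a dict: "t": time; "q": joint angles; "qvel": joint speeds; "tau": joint torques, N m; "eef_pos": TCP position; "eef_rot": TCP orientation; "force": force on the tool from outside, world axes, zero at the start; "wrist_torque": the same for the moment, N m; "grip_width": finger opening in mm; "grasp_force": force on a finger pad.
Only numpy, scipy, OpenCV 4.12 (cv2) and the standard library are available. Lean on these libraries where they do the work, as an engineer would, in place of code of your own. Each camera call takes 0.05 s, during which the arm holds its last target. There are 200 camera calls.

## Working session

There is one attempt and no reset: what is moved stays moved. The work goes in short steps, each a Python script; the robot and the scene stay as the last script left them, time stands still between calls to the robot, and variables do not carry over. Pictures are saved under pics/ and viewed, at most 10 in all, crops included, and the job is handed in when it is done.

```bash
ls; mkdir -p pics; python3 - <<'E'
from plant import ctrl,sensors,optics
import cv2,numpy as np
a=[]
for n in("scene","side"):
    p,d=optics.grab_frame(n); np.savez(f"/tmp/{n}.npz",p=p,d=d)
    cv2.imwrite(f"pics/{n}.png",p[:,:,::-1]); c=optics.camera_params(n); print(n,c["mtx"].round(1).tolist(),(-c["R"].T@c["t"]).round(0),c["R"].round(2).tolist())
print(ctrl.tcp_to_tips,sensors.read_state()["t"])
E
```

```text
pics
scene [[478.8, 0.0, 324.1], [0.0, 478.8, 236.1], [0.0, 0.0, 1.0]] [1016.  371. 1088.] [[-0.59, 0.81, -0.01], [0.69, 0.49, -0.53], [-0.43, -0.32, -0.85]]
side [[591.2, 0.0, 315.5], [0.0, 591.2, 248.3], [0.0, 0.0, 1.0]] [  58.  793. 1066.] [[-0.85, -0.53, 0.01], [-0.39, 0.61, -0.69], [0.35, -0.59, -0.73]]
25.0 0.1
```

View pics/scene.png

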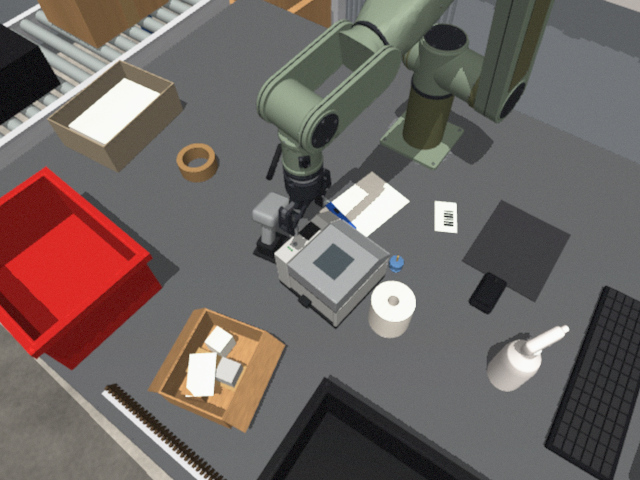

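View pics/side.png

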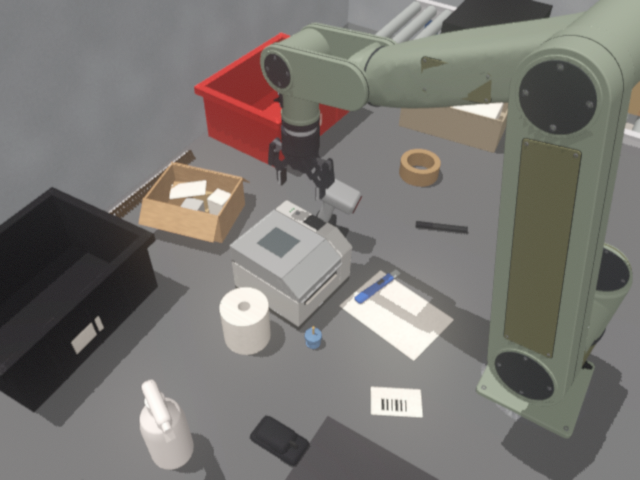

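The printer sits at about scene px (330,265) and side px (290,262). Its front faces the robot, with the key at about scene (310,230) partly hidden by the gripper. Next I'll build a top-down map from both depth images.

```bash
cat > h.py <<'E'
from plant import ctrl,sensors,optics
import cv2,numpy as np
def cloud(n,p,d,T=None):
    c=optics.camera_params(n);K=c["mtx"];v,u=np.nonzero(d>0);z=d[v,u]
    P=np.c_[(u-K[0,2])/K[0,0]*z,(v-K[1,2])/K[1,1]*z,z]
    if T is None: P=(P-c["t"])@c["R"]
    else: P=P@T[:3,:3].T+T[:3,3]
    return P,p[v,u]
def topmap(P,C,x0,x1,y0,y1,s=2,zmax=230):
    m=(P[:,0]>x0)&(P[:,0]<x1)&(P[:,1]>y0)&(P[:,1]<y1)&(P[:,2]<zmax);P,C=P[m],C[m];o=np.argsort(P[:,2])
    H=np.zeros((int((x1-x0)*s),int((y1-y0)*s)));I=np.zeros(H.shape+(3,),np.uint8)
    i=((x1-P[o,0])*s-.01).astype(int);j=((y1-P[o,1])*s-.01).astype(int)
    H[i,j]=P[o,2];I[i,j]=C[o];return H,I
E
python3 - <<'E'
from h import *
Ps,Cs=[],[]
for n in("scene","side"):
    z=np.load(f"/tmp/{n}.npz");P,C=cloud(n,z["p"],z["d"]);Ps.append(P);Cs.append(C)
    m=(P[:,0]>500)&(P[:,0]<900)&(abs(P[:,1])<300)
    # flat top
    t=m&(abs(P[:,2]-150)<4); print(n,t.sum(),P[t].mean(0).round(1),'floor',np.median(P[m&(abs(P[:,2])<8)][:,2]))
    g=C.astype(int)
    np.save(f"/tmp/{n}_c.npy",P)
P=np.vstack(Ps);C=np.vstack(Cs)
H,I=topmap(P,C,470,830,-170,230,1,190)
Hc=cv2.applyColorMap((H/190*255).clip(0,255).astype(np.uint8),cv2.COLORMAP_JET)
out=np.hstack([cv2.dilate(I[:,:,::-1],np.ones((2,2))),cv2.dilate(Hc,np.ones((2,2)))])
cv2.imwrite("pics/top.png",out)
m=(abs(P[:,2]-150)<3)&(P[:,0]>520)&(P[:,0]<820)&(abs(P[:,1])<200)
print(cv2.minAreaRect(P[m,:2].astype(np.float32)))
E
```

```text
scene 4710 [591.8  57.6 149.8] floor -0.41904965980954617
side 4271 [585.5  62.3 150.7] floor 0.9172407303109771
((590.9653930664062, -2.4528045654296875), (319.46966552734375, 145.27587890625), 89.25038146972656)
```

View pics/top.png

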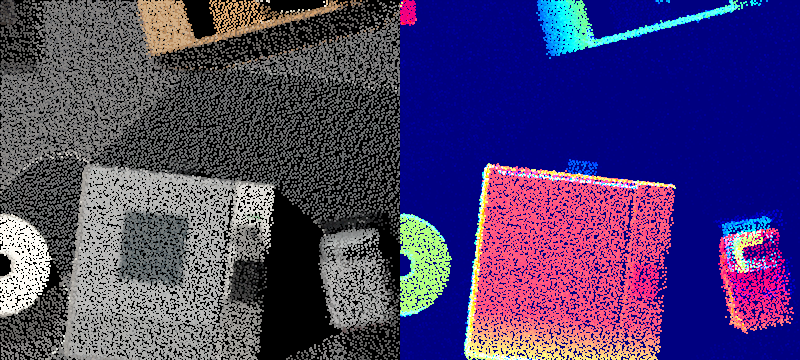

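```bash
python3 - <<'E'
from h import *
from scipy.optimize import least_squares
res=[]
for n in("scene","side"):
    z=np.load(f"/tmp/{n}.npz");P,C=cloud(n,z["p"],z["d"])
    m=(P[:,2]>97)&(P[:,2]<165)&(P[:,0]>420)&(P[:,0]<690)&(P[:,1]>-60)&(P[:,1]<172);Q=P[m];Cq=C[m].astype(int)
    r=cv2.minAreaRect(Q[:,:2].astype(np.float32));print(n,len(Q),r)
    # robust edges in nominal frame
    a=-0.105;R=np.array([[np.cos(a),-np.sin(a)],[np.sin(a),np.cos(a)]])
    L=(Q[:,:2]-[560.5,62])@R
    print('pcts',np.percentile(L,[.1,.5,1,99,99.5,99.9],axis=0).round(1).T.tolist())
    # right edge and rear edge slopes: bins
    for ax,sg,b in((1,-1,range(-20,80,10)),(0,1,range(-80,80,10))):
        o=1-ax;xs=[];ys=[]
        for k in b:
            s=(L[:,o]>=k)&(L[:,o]<k+10)&(abs(Q[:,2]-150)<4)
            if s.sum()>15: xs.append(k+5);ys.append(sg*np.percentile(sg*L[s,ax],98))
        p=np.polyfit(xs,ys,1);print('edge',ax,p.round(4),np.std(ys-np.polyval(p,xs)).round(2))
    key=(Q[:,2]>153)&(Q[:,2]<163)&(Cq.sum(1)<200)&(L[:,1]<-40);print('key',key.sum(),Q[key].mean(0).round(1),L[key].mean(0).round(1),np.ptp(L[key],axis=0))
s=sensors.read_state();print(s["eef_rot"].round(3) if hasattr(s["eef_rot"],'round') else s["eef_rot"])
print(optics.camera_params("wrist")["T_tool_cam"])
E
```

```text
scene 6515 ((559.2979736328125, 58.95108413696289), (191.40234375, 194.9853515625), 83.91361999511719)
pcts [[-96.4, -94.9, -93.6, 95.3, 95.6, 96.0], [-97.6, -96.3, -94.7, 91.5, 91.8, 92.2]]
edge 1 [ -0.2832 -77.2038] 6.42
edge 0 [3.70000e-03 9.30369e+01] 0.69
key 149 [550.6 -14.3 157.4] [ -1.9 -76.9] [41.18145301 29.55428274]
side 7468 ((557.77392578125, 60.30052185058594), (194.12022399902344, 201.40823364257812), 83.677978515625)
pcts [[-102.4, -100.9, -99.5, 93.0, 94.6, 96.3], [-97.5, -95.6, -93.2, 93.3, 93.8, 94.7]]
edge 1 [ -0.3343 -71.8897] 7.66
edge 0 [1.32000e-02 9.22161e+01] 0.89
key 82 [544.9 -12.4 158.7] [ -7.8 -75.6] [33.34590663 25.50104973]
[[ 0.     1.    -0.002]
 [ 1.    -0.     0.   ]
 [ 0.    -0.002 -1.   ]]
[[-6.45813181e-04 -9.57142307e-01 -2.89617313e-01  7.34784070e+01]
 [ 9.99999395e-01 -3.60339558e-04 -1.03901439e-03  1.85225085e-01]
 [ 8.90124051e-04 -2.89617809e-01  9.57141960e-01 -1.17591646e+02]
 [ 0.00000000e+00  0.00000000e+00  0.00000000e+00  1.00000000e+00]]
```

```bash
cat >> h.py <<'E'
C0=np.array([559.5,60.5,0]);A=-0.100
RP=np.array([[np.cos(A),-np.sin(A),0],[np.sin(A),np.cos(A),0],[0,0,1]])
TIP=25.
def W(p): return C0+RP@np.asarray(p,float)
RDOWN=RP@np.array([[0,1,0],[1,0,0],[0,0,-1.]])
def lift(th,s=16,gap=0,yl=21,sgn=-1,rel=.35,emax=np.pi/2):
    e=min(th+rel,emax)
    d=np.array([np.cos(e),0,-np.sin(e)]);n=np.array([np.sin(e),0,np.cos(e)])
    lip=np.array([90-192*np.cos(th),yl,102+192*np.sin(th)])
    x=sgn*n;R=np.c_[x,np.cross(d,x),d]
    return W(lip-(11+gap)*n+(s-TIP)*d),RP@R
E
python3 - <<'E'
from h import *
print(W([-5,-77,158.5]))
print('press',ctrl.solve_ik(W([-3,-77,185]),RDOWN))
for sgn in(-1,1):
  for yl in(21,-10):
    print(sgn,yl)
    for th,s,g in((.4,-60,10),(.4,-40,10),(.4,16,10),(.4,16,0),(.7,16,0),(1,16,0),(1.2,16,0),(1.45,16,0),(1.6,16,0)):
      p,R=lift(th,s,g,yl,sgn);q=ctrl.solve_ik(p,R);print(th,p.round(0),None if q is None else np.round(q,2))
E
```

```text
[546.83780609 -15.61615364 158.5       ]
press [-1.86458520e-01  2.21397526e-01  1.67867444e+00 -4.44089210e-16
  1.24152069e+00 -8.64585200e-02]
-1 21
0.4 [399.  98. 219.] [ 0.17 -0.55  2.45 -0.44  0.47 -0.99]
0.4 [414.  96. 206.] [ 0.15 -0.46  2.45 -0.49  0.4  -0.95]
0.4 [454.  92. 168.] [ 0.11 -0.24  2.41 -0.76  0.22 -0.68]
0.4 [461.  91. 175.] [ 0.1  -0.24  2.39 -0.69  0.24 -0.75]
0.7 [491.  88. 228.] [ 0.05 -0.2   2.1  -0.11  0.73 -1.36]
1 [535.  84. 270.] [ 0.01 -0.    1.76 -0.03  1.17 -1.45]
1.2 [571.  80. 290.] [-0.01  0.17  1.51 -0.    1.44 -1.48]
1.45 [617.  76. 302.] [-0.02  0.28  1.36 -0.    1.5  -1.49]
1.6 [646.  73. 303.] [-0.02  0.34  1.28 -0.    1.52 -1.49]
-1 -10
0.4 [396.  67. 219.] None
0.4 [411.  65. 206.] None
0.4 [451.  61. 168.] [-0.02 -0.28  2.44 -0.35  0.18 -1.16]
0.4 [458.  61. 175.] [-0.02 -0.28  2.42 -0.31  0.2  -1.21]
0.7 [488.  58. 228.] [-0.04 -0.23  2.12 -0.04  0.73 -1.49]
1 [532.  53. 270.] [-0.06 -0.02  1.78 -0.01  1.17 -1.52]
1.2 [568.  50. 290.] [-0.06  0.16  1.53 -0.    1.43 -1.53]
1.45 [614.  45. 302.] [-0.07  0.26  1.38 -0.    1.5  -1.54]
1.6 [6
[... 357 characters left out ...]
35.  84. 270.] [ 0.01 -0.    1.76 -0.03  1.17  1.69]
1.2 [571.  80. 290.] [-0.01  0.17  1.51 -0.    1.44  1.66]
1.45 [617.  76. 302.] [-0.02  0.28  1.36 -0.    1.5   1.65]
1.6 [646.  73. 303.] [-0.02  0.34  1.28 -0.    1.52  1.65]
1 -10
0.4 [396.  67. 219.] None
0.4 [411.  65. 206.] None
0.4 [451.  61. 168.] [-0.02 -0.28  2.44 -0.35  0.18  1.98]
0.4 [458.  61. 175.] [-0.02 -0.28  2.42 -0.31  0.2   1.93]
0.7 [488.  58. 228.] [-0.04 -0.23  2.12 -0.04  0.73  1.65]
1 [532.  53. 270.] [-0.06 -0.02  1.78 -0.01  1.17  1.62]
1.2 [568.  50. 290.] [-0.06  0.16  1.53 -0.    1.43  1.61]
1.45 [614.  45. 302.] [-0.07  0.26  1.38 -0.    1.5   1.6 ]
1.6 [643.  42. 303.] [-0.07  0.32  1.3  -0.    1.52  1.6 ]
```

```bash
python3 - <<'E'
from h import *
S=sensors.read_state
ctrl.gripper_to(0)
k=W([-3,-77,0]);
ctrl.move_ptp(k+[0,0,158.5+TIP+12],RDOWN)
print(S()["t"],S()["grip_width"],S()["force"])
hit=ctrl.move_l(k+[0,0,158.5+TIP-6.5],vel=25,threshold=6)
s=S();print(hit,s["eef_pos"],s["force"],s["t"])
ctrl.hold(.3)
ctrl.move_l(k+[0,0,158.5+TIP+70],vel=150)
print(S()["t"],S()["force"])
p,d=optics.grab_frame("scene");cv2.imwrite("pics/s2.png",cv2.resize(p[150:350,200:460,::-1],(780,600)));np.savez("/tmp/s2.npz",p=p,d=d)
p,d=optics.grab_frame("side");cv2.imwrite("pics/d2.png",cv2.resize(p[150:350,200:460,::-1],(780,600)));np.savez("/tmp/d2.npz",p=p,d=d)
E
```

```text
1.2417 -0.26084944007081584 [1.11133581 0.40933807 0.7768557 ]
True [549.5141216  -15.71738669 178.22082498] [-1.12005081 -0.64628216  4.79735875] 1.9667
2.925 [-0.23463411  0.55676523  0.08326231]
```

View pics/d2.png

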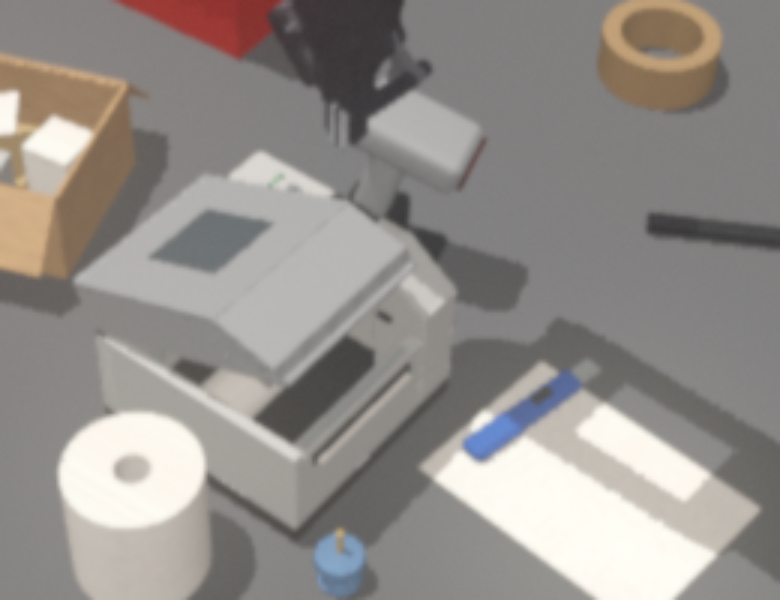

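The cover has popped ajar: its lip runs from crop (275,380) to (410,265), and the scanner, knob and cutter are undisturbed. I'll measure the cover angle and check IK for the lift.

```bash
python3 - <<'E'
from h import *
for n,f in(("scene","s2"),("side","d2")):
    z=np.load(f"/tmp/{f}.npz");P,C=cloud(n,z["p"],z["d"]);L=(P-C0)@RP
    m=(L[:,0]>-20)&(L[:,0]<60)&(L[:,1]>-40)&(L[:,1]<85)&(L[:,2]>140)&(L[:,2]<215)
    p=np.linalg.lstsq(np.c_[L[m,0],L[m,1],np.ones(m.sum())],L[m,2],rcond=None)[0]
    print(n,m.sum(),'theta',-np.arctan(p[0]),'ytilt',p[1])
    for y0 in(-40,0,40):
        s=(abs(L[:,1]-y0-15)<15)&(L[:,2]>165)&(L[:,2]<215)&(L[:,0]<-40)&(L[:,0]>-120); q=L[s]
        o=q[q[:,0].argsort()[:6]]; print(y0,o[:,[0,2]].round(0).tolist())
    r=(abs(L[:,1]+75)<15)&(abs(L[:,2]-150)<4);print('col rear',np.percentile(L[r,0],98) if r.sum() else None)
for rel in(.35,.5,.6):
  for yl in(21,40):
    print(rel,yl)
    for th,s,g in((.4,-45,12),(.4,-30,12),(.4,16,12),(.4,16,0),(.7,16,0)):
      p,R=lift(th,s,g,yl,-1,rel);q=ctrl.solve_ik(p,R);print(th,p.round(0),None if q is None else np.round(q,2))
E
```

```text
scene 2134 theta 0.37456607165730005 ytilt -0.00033421486940987677
-40 [[-88.0, 173.0], [-88.0, 173.0], [-87.0, 175.0], [-87.0, 175.0], [-85.0, 175.0], [-85.0, 173.0]]
0 [[-87.0, 174.0], [-87.0, 174.0], [-86.0, 174.0], [-86.0, 175.0], [-86.0, 176.0], [-86.0, 176.0]]
40 [[-87.0, 174.0], [-87.0, 173.0], [-87.0, 174.0], [-86.0, 175.0], [-86.0, 174.0], [-85.0, 175.0]]
col rear 93.45679109017419
side 1179 theta 0.366725481089529 ytilt 0.0025647223305176325
-40 [[-89.0, 177.0], [-89.0, 177.0], [-88.0, 178.0], [-87.0, 177.0], [-87.0, 174.0], [-87.0, 177.0]]
0 [[-89.0, 178.0], [-88.0, 176.0], [-88.0, 179.0], [-87.0, 176.0], [-87.0, 181.0], [-87.0, 178.0]]
40 [[-88.0, 177.0], [-87.0, 175.0], [-87.0, 175.0], [-87.0, 178.0], [-86.0, 174.0], [-86.0, 175.0]]
col rear 1221.854536149915
0.35 21
0.4 [409.  97. 208.] [ 0.16 -0.49  2.45 -0.48  0.41 -0.95]
0.4 [420.  96. 197.] [ 0.14 -0.42  2.44 -0.52  0.36 -0.91]
0.4 [453.  92. 166.] [ 0.11 -0.24  2.41 -0.78  0.22 -0.66]
0.4 [461.  91. 175.] [ 0.1  -0.24  2.39 -0.69  0.24 -0.75]
0.7 [491.  88. 228.] [ 0.05 -0.2   2.1  -0.11  0.73 -1.36]
0.35 40
0.4 [4
[... 796 characters left out ...]
[ 0.15 -0.21  2.28 -0.36  0.44 -1.05]
0.7 [493. 107. 230.] [ 0.08 -0.12  1.98 -0.08  0.92 -1.35]
0.6 21
0.4 [418.  96. 223.] [ 0.09 -0.41  2.27 -0.16  0.73 -1.29]
0.4 [426.  95. 211.] [ 0.09 -0.37  2.27 -0.16  0.68 -1.29]
0.4 [451.  92. 172.] [ 0.07 -0.23  2.26 -0.18  0.55 -1.27]
0.4 [461.  91. 178.] [ 0.07 -0.21  2.24 -0.17  0.56 -1.28]
0.7 [492.  88. 231.] [ 0.02 -0.09  1.93 -0.04  1.03 -1.43]
0.6 40
0.4 [420. 115. 223.] [ 0.16 -0.38  2.25 -0.21  0.73 -1.19]
0.4 [428. 114. 211.] [ 0.15 -0.34  2.25 -0.22  0.68 -1.19]
0.4 [453. 111. 172.] [ 0.13 -0.2   2.25 -0.24  0.55 -1.17]
0.4 [463. 110. 178.] [ 0.13 -0.19  2.22 -0.23  0.56 -1.18]
0.7 [494. 107. 231.] [ 0.07 -0.07  1.91 -0.05  1.03 -1.38]
```

```bash
cat >> h.py <<'E'
S=sensors.read_state
def rep(m): s=S();print(m,round(s["t"],2),np.round(s["eef_pos"],1),np.round(s["force"],1))
E
python3 - <<'E'
from h import *
T=.38
ctrl.move_l([430,20,275],vel=200); rep('via')
ctrl.move_ptp(*lift(T,-45,12,rel=.5)); rep('pre')
h=ctrl.move_l(*lift(T,16,12,rel=.5),vel=60,threshold=5);rep(('in',h))
p,d=optics.grab_frame("side");cv2.imwrite("pics/d3.png",cv2.resize(p[150:350,200:460,::-1],(780,600)))
E
```

```text
via 3.81 [430.5  19.8 274.9] [ 0.1  0.  -1.3]
pre 4.85 [412.8  96.3 213.4] [ 0.7 -0.2 -0. ]
('in', False) 6.02 [450.5  92.6 165.8] [ 1.4 -0.  -0.1]
```

View pics/d3.png

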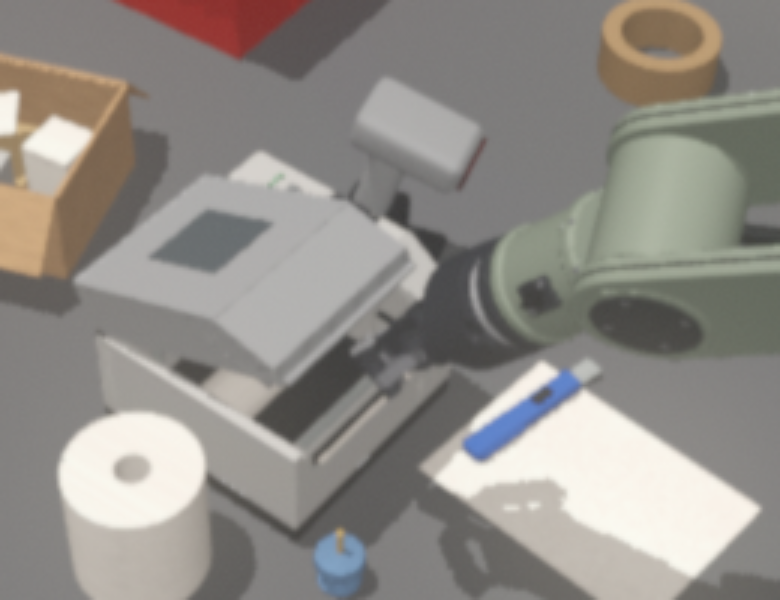

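The fingertip (crop ~365,340) is under the lip at mid-width and clear of the front wall. Next is the arc lift.

```bash
python3 - <<'E'
from h import *
ctrl.move_l(*lift(.38,16,2,rel=.5),vel=40,threshold=8);rep('touch')
ok=True
for th in np.arange(.44,1.05,.06):
    h=ctrl.move_l(*lift(th,16,0,rel=.5),vel=60,threshold=10);rep(round(th,2))
    if h: ok=False;print('STOP');break
for n in("side","scene"):
    p,d=optics.grab_frame(n);np.savez(f"/tmp/{n}4.npz",p=p,d=d);cv2.imwrite(f"pics/{n}4.png",cv2.resize(p[100:350,180:480,::-1],(720,600)))
E
```

```text
touch 6.47 [458.6  91.8 172.5] [-0.1  0.7 -0.4]
0.44 6.85 [464.2  91.1 184.5] [-0.7  0.7 -1.4]
0.5 7.21 [469.1  90.6 195.1] [-0.9 -0.6 -0.1]
0.56 7.57 [475.   90.  205.8] [-0.1 -0.5 -1. ]
0.62 7.92 [481.6  89.4 216.3] [-0.2  0.1 -0.8]
0.68 8.28 [488.7  88.7 226.3] [-0.3  0.9 -1.2]
0.74 8.64 [496.5  87.9 235.9] [-0.6  0.5 -1.5]
0.8 9.0 [504.7  87.1 245. ] [-0.7 -0.5  0.1]
0.86 9.36 [513.5  86.2 253.5] [-0.9  0.  -0.3]
0.92 9.72 [522.8  85.3 261.5] [-1.2 -1.  -0.3]
0.98 10.07 [532.6  84.3 269. ] [-0.3  0.6  0.5]
1.04 10.43 [542.8  83.3 275.8] [-2.2  0.4 -0.1]
```

View pics/side4.png

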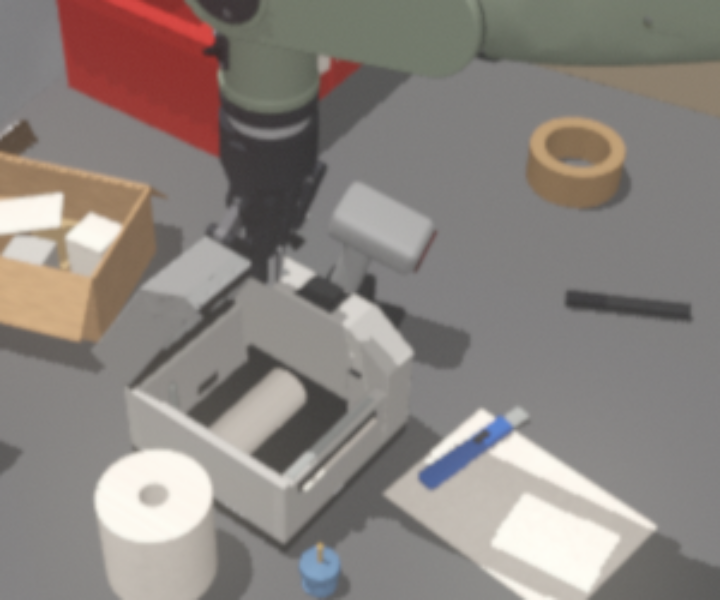

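The cover is up at about 1.0 rad with the finger (px ~270,265) behind its lip, and the printer hasn't moved. I'll continue past upright.

```bash
python3 - <<'E'
from h import *
for th in np.arange(1.1,1.51,.08):
    h=ctrl.move_l(*lift(th,16,0,rel=.5),vel=50,threshold=10);rep(round(th,2))
    if h: print('STOP');break
ctrl.hold(.5)
s=S()["eef_pos"]; ctrl.move_l(np.array(s)+[-60,5,10],vel=120);ctrl.move_l(np.array(s)+[-150,10,60],vel=200);ctrl.hold(1);rep('back')
for n in("side","scene"):
    p,d=optics.grab_frame(n);np.savez(f"/tmp/{n}5.npz",p=p,d=d);cv2.imwrite(f"pics/{n}5.png",cv2.resize(p[100:400,160:480,::-1],(640,600)))
    P,C=cloud(n,p,d);L=(P-C0)@RP
    z=np.load(f"/tmp/{n}.npz");P0,_=cloud(n,z["p"],z["d"]);L0=(P0-C0)@RP
    m=(L[:,2]>120)&(L[:,0]>95)&(L[:,0]<220)&(abs(L[:,1]-21)<65);q=L[m];print(n,m.sum(),'highest',q[q[:,2].argsort()[-3:]].round(0).tolist())
    for lab,l in(('before',L0),('now',L)):
        r=(l[:,2]>60)&(l[:,2]<92)&(abs(l[:,1])<80)&(l[:,0]>-115)&(l[:,0]<-80);print(lab,'front wall',r.sum(),np.percentile(l[r,0],[10,50]).round(1) if r.sum() else '')
        r=(l[:,2]>60)&(l[:,2]<88)&(abs(l[:,0])<80)&(l[:,1]>80)&(l[:,1]<105);print(lab,'left wall',r.sum(),np.median(l[r,1]).round(1) if r.sum() else '')
E
```

```text
1.1 10.93 [553.5  82.2 282.1] [-0.  -0.3  0.3]
1.18 11.38 [567.8  80.7 288.6] [ 0.2  0.4 -0.1]
1.26 11.84 [582.1  79.3 293.8] [ 0.3 -0.1 -0.4]
1.34 12.3 [596.8  77.8 297.9] [0.  0.1 0.1]
1.42 12.76 [611.7  76.3 300.8] [ 0.3 -0.4 -0.8]
1.5 13.22 [626.9  74.8 302.4] [-0.2  0.7 -0.2]
back 16.04 [476.6  84.9 362.6] [-0.2 -0.5  0. ]
side 2507 highest [[153.0, -12.0, 286.0], [155.0, 69.0, 286.0], [154.0, -19.0, 286.0]]
before front wall 384 [-98.  -94.5]
before left wall 429 94.1
now front wall 393 [-97.7 -94.5]
now left wall 431 94.1
scene 1650 highest [[160.0, -27.0, 284.0], [160.0, 57.0, 285.0], [159.0, -8.0, 286.0]]
before front wall 0 
before left wall 200 93.3
now front wall 215 [-82.  -80.9]
now left wall 195 93.3
```

View pics/scene5.png

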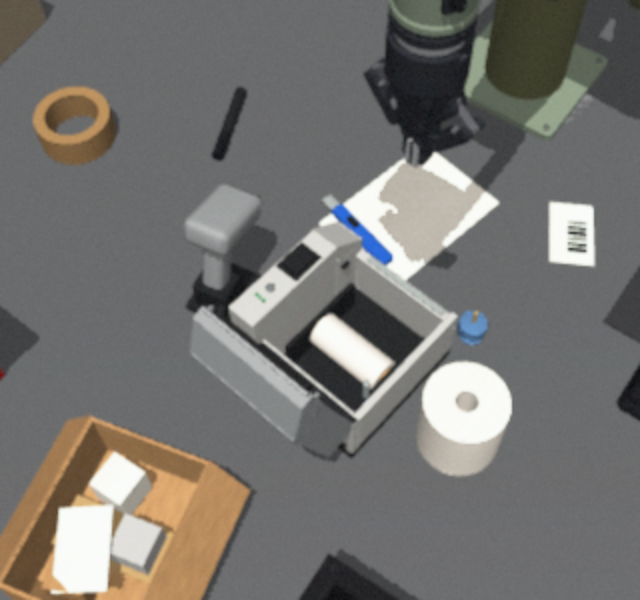

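The cover rests wide open (px 190–330, 310–450), its highest edge at (155, 286) mm in the printer's frame, which fits the 1.92 rad stop. The printer walls measure the same as before and the arm is clear, so I'm handing in.

```bash
python3 -c "
from plant import ctrl
print(ctrl.finish_job())"
```

```text
the job is handed in; nothing more can be done
None
```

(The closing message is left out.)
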